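# Bin the snapped gouge and ease the sprung flap shut

### The arm

A 6-joint arm with a two-finger parallel gripper is mounted at the origin on the work surface. World frame = base frame: x ahead of the robot, y to its left, z up, the work surface at z = 0. Lengths are in m, angles in rad, forces in N, time in s.
With the tool pointing down it reaches from about 0.35 to 0.85 m from the base axis. Payload 8.1 kg.
Tool frame: the origin (TCP) lies between the finger pads; the fingertips stand ahead of it and the grasp point (between the pads) lies 11 mm behind it (robot.tips_ahead is the y of the fingertips in the tool frame, in m); y points along the fingers, z is the direction in which the jaws open and shut, and the axes are right-handed (so a half turn about y gives the same grasp; the last joint's range is limited). The gripper opens to 93 mm and grips with 3 to 60 N. Pads are 15 mm wide; open, the fingers measure 128 mm over their backs; the gripper's body (75 mm by 188 mm) begins 65 mm behind the grasp point.
Start: joints at [-1.208, 0.13, 1.488, -0, 1.523, -0.085], TCP at [0.26, -0.541, 0.227] pointing down, gripper open.
Joint ranges: [-2.96, 2.96], [-0.89, 2.26], [0.02, 2.5], [-1.34, 4.48], [0, 2.73], [-2.66, 2.66]. Speed limits (rad/s): [2.39, 2.39, 2.79, 3.14, 3.14, 3.14].

### API

Orientations are given as [roll, pitch, yaw] about the fixed x, y, z axes, in that order (R = Rz(yaw) Ry(pitch) Rx(roll)).
In Python, from cell import robot, vision, job, nets gives the robot as it stands.
- The arm moves only by the tool move_arm, never from a script. Its argument "commands" is a list of rows, each a list of 7 numbers: the turn, a rotation vector about the tool's x, y, z in rad, then the shift along the tool's x, y, z in cm, then the closure in counts, from 0 (fully open) to 255 (shut). A call has 1 to 20 rows; each row is the pose to reach, as a shift and turn from the pose commanded when the call began, along the tool's axes at that moment; what a row does not reach only later rows make up. A row lasts 1/10 s, in which the tool goes at most 50 mm and 8.59 degrees, less where a joint would pass 70% of its speed; a pose out of reach is approached as far as the arm can. A call with a gripper value outside its range is refused whole. The fingers move at their own pace and stop on an object; the grip force is fixed at half the most. Time passes only in rows, so rows that repeat a pose let the fingers close. It gives the time, the measured TCP pose, the force and the opening at its end, in the units of the state.
- robot.observe(): the state, without advancing time (a new reading comes with each control period).
- vision.snapshot(name): name is "scene" or "top" or "wrist"; returns the picture (420x560x3 uint8, red, green, blue); there is no depth.
- vision.camera_params(name): a dict with "fx", "fy", "cx", "cy" (pixels), "world_to_cam" (4x4, takes a point from world to camera coordinates); the wrist camera has in their place "mount" (4x4, takes a point from camera to tool coordinates, whose origin is the TCP and whose axes are the tool frame's). Camera axes: x right, y down, z forward; pixel columns grow to the right and rows downward; lengths in m; the calibration is good to about 2 mm. A picture is of the moment at which its call begins: read the wrist's pose just before it. camera_params takes no time and is no camera call.
- job.close_job(): hands the job in, once; it reports no verdict.
Trained networks look in the newest picture that a camera, given by its name, has taken for a name from the list of things; names that differ only in an ending like _2 or _b are one class to them, and where a whole thing is asked for, a point or a joint stands for the part that bears it (a point fixed in the world has none). Each returns a list of dicts, best first, with "conf" (0 to 1); they miss things now and then, are a little off and sometimes report something else, mostly with a low value. They report only what shows in the picture. A call takes as long as a camera call. They do not tell look-alikes from the thing itself.
- nets.cut_out(query, camera): "region" (420x560 bool, what is visible of it) and "box" ([left, top, right, bottom] in pixels, round what is visible of it).
- nets.landmark_of(query, camera): "location" ([row, column] in pixels: a listed point, or the origin of a listed thing).
The state is a dict: "time": time; "q": joint angles; "joint_velocities": joint speeds; "joint_torque": joint torques, N m; "ee_pos": TCP position; "eef_rot": TCP orientation; "force": force on the tool from outside, world axes, zero at the start; "moment": the same for the moment, N m; "finger_gap": opening from 0.0 (shut) to 1.0 (fully open).
Only numpy, scipy, OpenCV 4.12 (cv2) and the standard library are available. Lean on these libraries where they do the work, as an engineer would, in place of code of your own. Each camera call takes 0.05 s, during which the arm holds its last target.

### The job

One of the three wooden-handled carving tools on the brown paper has snapped off to a short stub: put it in the open steel scrap bin so that it lies wholly inside. Then bring the bin's sprung flap over and ease it fully shut by its bar handle, holding it back against its spring all the way so that it does not slam, and let go. Leave the two whole tools, the mallet and the sharpening stone where they are.

Things in the scene. Friction and masses are not known exactly. Their poses are not given: they have to be found in the camera images.
- stub_mid (a point): Centre (half-way up, 14 mm above the bench) of the handle of the snapped carving tool, whose blade ends 27 to 36 mm beyond the handle. Flat-sided pale wooden handle 120 mm long (x), 26 mm wide (y), 28 mm high, lying on the bench. x points along the handle to the blade, z up; the tool reaches from x = -60 to about +105 mm. About 0.1 kg.
- bin: Fixed open-topped grey steel scrap bin, outside 180 mm (x) by 240 mm (y), 90 mm high, inside about 172 by 232 mm, floor about 4 mm thick; origin under its centre on the bench, z up. The flap is hinged along the top of its +x wall; its front is the -x wall. Its +x points roughly to the robot's left (+y).
- hinge (a point): Middle of the flap's hinge line, on top of the bin's +x wall, 92 mm above the bench; axes as those of the bin. The hinge line runs along y.
- flap (a joint): Flap angle in rad: 0 = shut, flat on the bin; 2.12 = fully open against its stop, as it starts. A hinge spring always pulls it shut (0.3 N m). Leaning back beyond about 1.9 its weight (0.8 kg) outdoes the spring and it stays open; below that it closes by itself, pulling harder the farther it comes (1.1 N m, 4 to 5 N at the bar, near shut): let go on the way, it slams.
- bar (a point): Centre of the flap's round steel bar handle, 14 mm thick, 120 mm long along y, on two side arms 60 mm beyond the flap's free edge, in the flap's plane. y runs along the bar, -x from hinge to bar. At angle q it is at: hinge - 240 mm cos q along the bin's x, + 240 mm sin q up. Shut: 92 mm above the bench, 53 mm clear of the bin's front wall, nothing beneath.
- chisel: Whole carving chisel (bystander), the same handle, long blade with a wider flat end; origin on its underside, 20 mm in front of the handle's middle towards the blade, x towards the blade; reaches from x = -80 to +188 mm.
- gouge: Whole carving gouge (bystander), the same handle, long narrow blade with a hollow end; origin on its underside, 20 mm in front of the handle's middle towards the blade, x towards the blade; reaches from x = -80 to +185 mm.
- mallet: Round wooden carver's mallet (bystander) standing on its head, handle up: 96 mm across, 258 mm high; origin under its centre.
- stone: Grey sharpening stone (bystander) lying flat, 70 (x) by 200 (y) by 25 mm; origin under its centre.
Things that resemble listed ones, but are neither listed nor needed, are in the scene too. What is shaped like the part that bears stub_mid but green is not meant.

How it is judged:
On the way, in this order (a step that is already met when the one before it is completed fails the run):
1. the snapped tool lies inside the bin, let go, with the flap still open (x of stub_mid in the frame of bin between -0.085 and 0.085 m and y of stub_mid in the frame of bin between -0.115 and 0.115 m and z of stub_mid in the frame of bin below 0.06 m and contact force between the fingers and stub below 0.1 N and value of joint flap above 1.7 rad), for 0.2 s.
2. the flap is shut (value of joint flap below 0.03 rad), for 0.2 s.
At the end, for the whole second after the job is handed in: The snapped tool's handle centre is inside the bin, under 60 mm above the bench, and the flap is shut to within 0.03 rad and stays so (x of stub_mid in the frame of bin between -0.085 and 0.085 m and y of stub_mid in the frame of bin between -0.115 and 0.115 m and z of stub_mid in the frame of bin below 0.06 m and value of joint flap below 0.03 rad); the robot touches nothing.
It fails at once if the flap falls or slams: it closes faster than 2.5 rad/s (velocity of joint flap below -2.5 rad/s).
It fails at once if the whole chisel is moved by more than 30 mm (distance of chisel from where it was at the start of the episode above 0.03 m).
It fails at once if the whole gouge is moved by more than 30 mm (distance of gouge from where it was at the start of the episode above 0.03 m).
It fails at once if the mallet is moved by more than 30 mm or tipped (distance of mallet from where it was at the start of the episode above 0.03 m or angle between mallet's own z axis and vertical above 0.4 rad).
It fails at once if the stone is moved by more than 30 mm (distance of stone from where it was at the start of the episode above 0.03 m).
It also fails if it takes over 72 s, if anything falls off the work surface, if the arm or the gripper's body presses on something with over 40 N, if the wrist force passes 120 N, or if a joint passes its speed limit or range.

## Working session

There is one attempt and no reset: what is moved stays moved. The work goes in short steps, Python scripts to look and compute and a tool call to move; the robot and the scene stay as the last step left them, time stands still between calls to the robot, and variables do not carry over. Pictures are saved under pics/ and viewed, and the job is handed in when it is done.

Besides the shell and the picture viewer there is one more tool, called by a JSON object that holds its "name" and its "arguments". move_arm: Moves the arm, as the interface text tells. Its arguments: {"type":"object","properties":{"commands":{"type":"array"}},"required":["commands"]}

```bash
mkdir -p pics; ls; python3 - <<'E'
from cell import robot, vision, job, nets
import cv2
s=robot.observe(); print(s, robot.tips_ahead)
for n in ("scene","top"):
    im=vision.snapshot(n); cv2.imwrite(f"pics/{n}0.png",im[:,:,::-1])
    for q in ("stub_mid","bin","hinge","bar","chisel","gouge","mallet","stone"):
        for d in nets.landmark_of(q,n)[:4]: print(n,q,round(d["conf"],2),d["location"])
print(robot.observe()["time"])
E
```

```text
pics
{'time': 0.0, 'q': array([-1.20842022e+00,  1.31181382e-01,  1.48928943e+00,  1.28119180e-05,
        1.52299440e+00, -8.54298862e-02]), 'joint_velocities': array([ 7.07840199e-04,  9.47909944e-04, -1.56862162e-05,  1.84716892e-03,
       -9.69896050e-04, -2.48325228e-03]), 'joint_torque': array([-8.11244190e-04, -5.59836316e+01, -4.91762710e+01,  7.68761127e-02,
        3.57224804e-02, -1.96132783e-04]), 'ee_pos': array([ 0.25960168, -0.54030828,  0.22556979]), 'eef_rot': array([-1.57266097e+00,  1.72528004e-04, -2.69378745e+00]), 'force': array([-0.13591648,  0.15091892,  0.5452304 ]), 'moment': array([-0.02386013, -0.00708892,  0.04386583]), 'finger_gap': 1.0012078367293946} 0.008
scene stub_mid 0.77 [181.6, 184.3]
scene stub_mid 0.73 [269.3, 216.8]
scene stub_mid 0.57 [125.3, 458.3]
scene hinge 0.92 [199.1, 406.9]
scene bar 0.68 [125.0, 455.6]
scene chisel 0.89 [245.2, 277.1]
scene gouge 0.6 [263.7, 251.6]
scene mallet 0.96 [270.7, 128.9]
scene stone 0.59 [297.8, 407.4]
top stub_mid 0.98 [177.7, 350.4]
top stub_mid 0.81 [305.8, 358.8]
top bin 0.97 [179.4, 195.9]
top hinge 0.64 [179.7, 158.3]
top bar 0.71 [172.9, 83.8]
top bar 0.55 [196.5, 427.5]
top chisel 0.64 [192.5, 289.3]
top gouge 0.94 [176.5, 318.5]
top stone 0.77 [104.7, 202.1]
0.9
```

View pics/scene0.png

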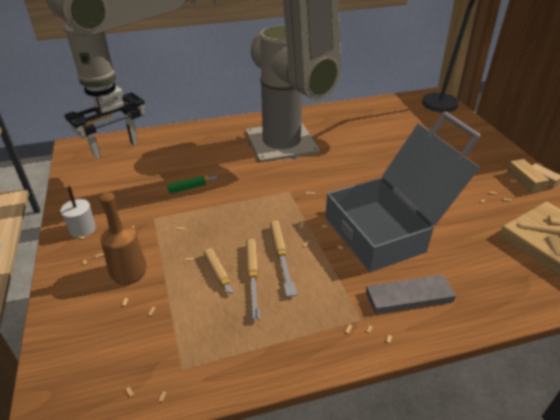

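View pics/top0.png

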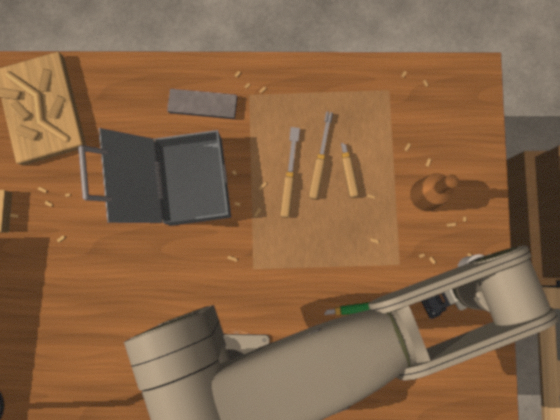

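```bash
python3 - <<'E'
import cv2
im=cv2.imread("pics/top0.png")[130:350,260:440]
cv2.imwrite("pics/crop0.png",cv2.resize(im,None,fx=2.7,fy=2.7,interpolation=cv2.INTER_CUBIC))
E
```

```text
(no output)
```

View pics/crop0.png

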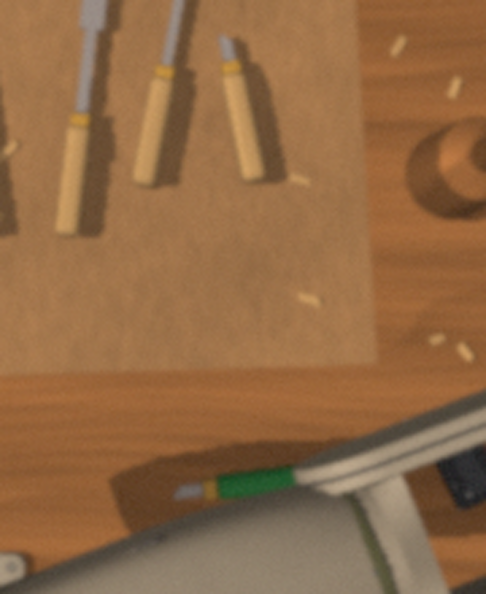

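The top view has three pale tools on the paper: the one at about (row 177, col 350) has a short broken blade. The two long-bladed ones are at cols 289 and 320. The green one at (306, 359) is a decoy. So the stub is the pale one at (177, 350). The bin is at (179, 196), with the bar at about (173, 84).

```bash
cat > h.py <<'E'
from cell import robot, vision, job, nets
import numpy as np, cv2
from scipy.spatial.transform import Rotation as R
from scipy.optimize import least_squares
def px2w(name,r,c,z):
    p=vision.camera_params(name); T=np.linalg.inv(p["world_to_cam"])
    d=T[:3,:3]@np.array([(c-p["cx"])/p["fx"],(r-p["cy"])/p["fy"],1]); o=T[:3,3]
    return o+d*(z-o[2])/d[2]
def w2px(name,P):
    p=vision.camera_params(name); P=np.atleast_2d(P); T=np.array(p["world_to_cam"])
    q=P@T[:3,:3].T+T[:3,3]
    return np.c_[q[:,0]/q[:,2]*p["fx"]+p["cx"], q[:,1]/q[:,2]*p["fy"]+p["cy"]]
def toolR(s=None):
    s=s or robot.observe(); return R.from_euler("xyz",s["eef_rot"]).as_matrix()
E
python3 - <<'E'
from h import *
np.set_printoptions(precision=4,suppress=True)
for n in ("scene","top"):
    vision.snapshot(n)
    print(n,"cam",np.linalg.inv(vision.camera_params(n)["world_to_cam"])[:3,3])
    for d in nets.cut_out("stub_mid",n)[:3]: 
        m=d["region"]; print("box",d["conf"],d["box"],m.sum())
        if d["box"][1]<230 and n=="top" or (n=="scene" and d["box"][1]>230):
            r,c=np.nonzero(m); ctr,_=None,None
            pts=np.array([px2w(n,a,b,0.02)[:2] for a,b in zip(r,c)])
            mu=pts.mean(0); w,v=np.linalg.eigh(np.cov((pts-mu).T)); ax=v[:,1]
            t=(pts-mu)@ax; print("mean",mu,"axis",ax,"yaw",np.arctan2(ax[1],ax[0]),"ext",t.min(),t.max())
print("top stub",px2w("top",177.7,350.4,.02),"scene",px2w("scene",269.3,216.8,.02))
print("bin",px2w("top",179.4,195.9,0)," hinge",px2w("top",179.7,158.3,.092),px2w("scene",199.1,406.9,.092))
print("bar",px2w("top",172.9,83.8,.092+.24*np.sin(2.12)),px2w("scene",125,455.6,.092+.24*np.sin(2.12)))
for q,z,t,s in (("chisel",0.02,(192.5,289.3),(245.2,277.1)),("gouge",.02,(176.5,318.5),(263.7,251.6))):print(q,px2w("top",*t,z),px2w("scene",*s,z))
print("stone",px2w("top",104.7,202.1,.0),"mallet",px2w("scene",270.7,128.9,0))
im=cv2.imread("pics/top0.png")[115:240,70:250]
cv2.imwrite("pics/cropbin.png",cv2.resize(im,None,fx=4.4,fy=4.4,interpolation=cv2.INTER_CUBIC))
im=cv2.imread("pics/scene0.png")[105:275,310:490]
cv2.imwrite("pics/cropbin2.png",cv2.resize(im,None,fx=3.5,fy=3.5,interpolation=cv2.INTER_CUBIC))
E
```

```text
scene cam [ 1.4147 -0.4111  0.8979]
box 0.73 [167.4, 177.7, 217.4, 195.3] 389
box 0.7 [200.5, 252.5, 233.2, 293.3] 490
mean [ 0.5781 -0.3348] axis [-0.9833 -0.1819] yaw -2.9587161977208685 ext -0.09091336800955749 0.080130858044777
top cam [ 0.2935 -0.1624  1.4797]
box 0.65 [344.4, 150.0, 356.8, 197.4] 437
mean [ 0.5654 -0.3393] axis [-0.9825 -0.186 ] yaw -2.954484724577191 ext -0.08208761767358705 0.06908418747235921
box 0.61 [325.8, 302.4, 371.1, 315.4] 362
top stub [ 0.5548 -0.3419  0.02  ] scene [ 0.5799 -0.3357  0.02  ]
bin [0.5501 0.1099 0.    ]  hinge [0.5326 0.1972 0.092 ] [0.5311 0.208  0.092 ]
bar [0.5124 0.3219 0.2967] [0.5146 0.3142 0.2967]
chisel [ 0.5102 -0.1655  0.02  ] [ 0.5371 -0.1646  0.02  ]
gouge [ 0.5577 -0.2497  0.02  ] [ 0.5849 -0.2462  0.02  ]
stone [0.7777 0.0982 0.    ] mallet [ 0.5038 -0.5545  0.    ]
```

View pics/cropbin.png

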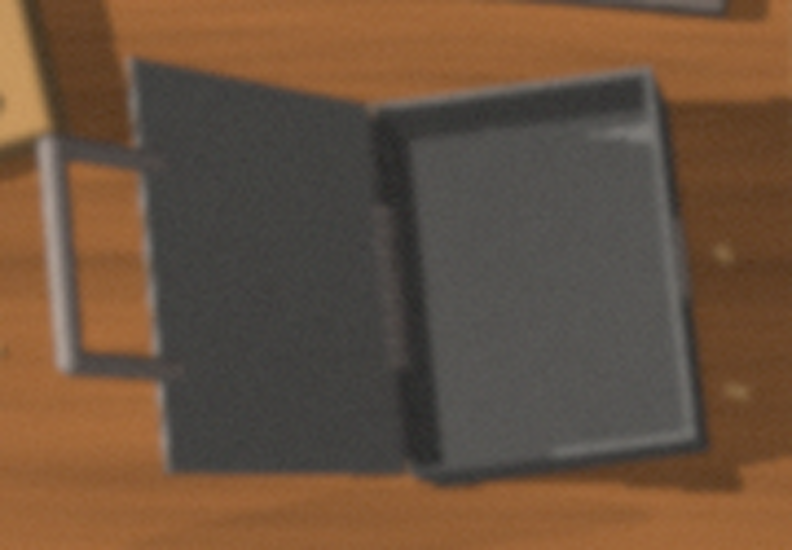

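View pics/cropbin2.png

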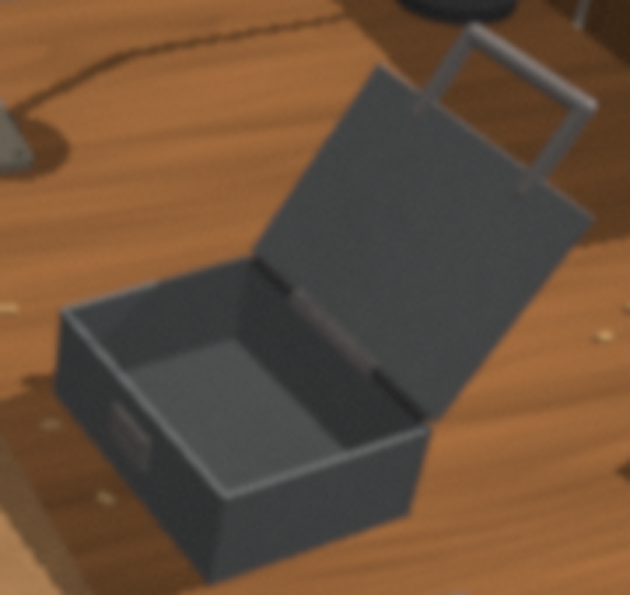

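```bash
python3 - <<'E'
from h import *
np.set_printoptions(precision=4,suppress=True)
q=2.12; bx=.09+.24*np.cos(np.pi-q); bz=.092+.24*np.sin(q)
# bin local points; yaw ~ +90deg: bin x -> world y, bin y -> world -x
L=[("top",(-.09,-.12,.09),(218.2,130.9)),("top",(-.09,.12,.09),(230,216.1)),
("scene",(-.09,.12,.09),(328.6,194.1)),("scene",(-.09,-.12,.09),(374.3,246.4)),("scene",(.09,-.12,.09),(432.3,227.9)),("scene",(.09,.12,.09),(383.4,178.7)),
("scene",(-.09,-.12,0),(370.6,271.3)),("scene",(.09,-.12,0),(427.1,252.1)),("scene",(-.09,.12,0),(326.3,216.4)),
("top",(bx,-.06,bz),(81,148.7)),("top",(bx,.06,bz),(86,198)),("scene",(bx,.06,bz),(446.6,114.5)),("scene",(bx,-.06,bz),(479.1,133))]
def pts(p,l):
    c,s=np.cos(p[2]),np.sin(p[2]); return np.array([p[0]+c*l[0]-s*l[1],p[1]+s*l[0]+c*l[1],l[2]])
f=lambda p:np.concatenate([w2px(n,pts(p,l))[0]-m for n,l,m in L])
r=least_squares(f,[.55,.11,1.57],loss="soft_l1")
print(r.x); print(f(r.x).reshape(-1,2))
for cam in("top","scene"):
    idx=[i for i,l in enumerate(L) if l[0]==cam]
    g=lambda p:np.concatenate([w2px(L[i][0],pts(p,L[i][1]))[0]-L[i][2] for i in idx])
    print(cam,least_squares(g,[.55,.11,1.57]).x)
E
```

```text
[0.5447 0.1155 1.7086]
[[-2.7813 -1.1686]
 [-4.8284 -1.8349]
 [-1.4506 -2.1451]
 [-0.4047  0.0397]
 [ 1.5004 -1.1514]
 [-1.9424 -1.8594]
 [-1.2     0.361 ]
 [-0.3019 -0.3202]
 [-1.1618 -0.0976]
 [-1.9446 -1.516 ]
 [-3.0399 -1.3845]
 [-1.2769 -0.5118]
 [-1.7449  2.3887]]
top [0.5412 0.1075 1.7116]
scene [0.5464 0.1171 1.705 ]
```

```bash
cat >> h.py <<'E'
def Rj(zdir,y=(0,0,-1)):
    "tool rotation: y=along fingers, z=jaw dir"
    y=np.array(y,float);y/=np.linalg.norm(y);z=np.array(zdir,float);z-=y*(z@y);z/=np.linalg.norm(z)
    return np.c_[np.cross(y,z),y,z]
def rel(pos,Rt,p0=None,R0=None):
    s=robot.observe(); p0=s["ee_pos"] if p0 is None else p0; R0=toolR(s) if R0 is None else R0
    rv=R.from_matrix(R0.T@Rt).as_rotvec(); return np.round(np.r_[rv,R0.T@(np.array(pos)-p0)*100],3)
E
python3 - <<'E'
from h import *
np.set_printoptions(precision=4,suppress=True)
print(toolR(), vision.camera_params("wrist"))
a=.186
for sg in(1,-1): print(rel((.565,-.338,.26),Rj(sg*np.array([-np.sin(a),np.cos(a),0]))))
print(robot.observe()["q"],robot.observe()["time"])
E
```

```text
[[-0.9014 -0.      0.433 ]
 [-0.433   0.     -0.9014]
 [ 0.     -1.     -0.    ]] {'fx': 298.2110819610156, 'fy': 298.2110819610156, 'cx': 274.87257629388364, 'cy': 208.93215798367885, 'mount': array([[-0.0006,  0.9608,  0.2771, -0.0779],
       [-0.0007, -0.2771,  0.9608, -0.1585],
       [ 1.    ,  0.0004,  0.0008,  0.0007],
       [ 0.    ,  0.    ,  0.    ,  1.    ]])}
[  0.     -2.88   -0.    -36.294  -3.337  -5.07 ]
[  0.      0.262   0.    -36.294  -3.337  -5.07 ]
[-1.2084  0.1304  1.4882 -0.      1.523  -0.0854] 1.1
```

{"name": "move_arm", "arguments": {"commands": [[0,0.26,0,-12,-3.3,-2,0],[0,0.26,0,-36.3,-3.3,-5.1,0],[0,0.26,0,-36.3,-3.3,-5.1,0],[0,0.26,0,-36.3,-3.3,-5.1,0],[0,0.26,0,-36.3,-3.3,-5.1,0],[0,0.26,0,-36.3,-3.3,-5.1,0],[0,0.26,0,-36.3,-3.3,-5.1,0],[0,0.26,0,-36.3,-3.3,-5.1,0],[0,0.26,0,-36.3,-3.3,-5.1,0],[0,0.26,0,-36.3,-3.3,-5.1,0],[0,0.26,0,-36.3,-3.3,-5.1,0],[0,0.26,0,-36.3,-3.3,-5.1,0]]}}

```text
time: 2.3
ee_pos: [0.5638, -0.3388, 0.2597]
eef_rot: [-1.571, -0.0, -2.956]
force: [0.4, 0.5, 0.2]
finger_gap: 0.998
```

```bash
cat >> h.py <<'E'
def wcam():
    s=robot.observe(); T=np.eye(4);T[:3,:3]=toolR(s);T[:3,3]=s["ee_pos"]; return T@vision.camera_params("wrist")["mount"]
def wpx2w(T,r,c,z):
    p=vision.camera_params("wrist"); d=T[:3,:3]@np.array([(c-p["cx"])/p["fx"],(r-p["cy"])/p["fy"],1]); o=T[:3,3]
    return o+d*(z-o[2])/d[2]
E
python3 - <<'E'
from h import *
np.set_printoptions(precision=4,suppress=True)
s=robot.observe(); print(s["time"],s["ee_pos"],s["eef_rot"])
T=wcam(); np.save("T1.npy",T); im=vision.snapshot("wrist"); cv2.imwrite("pics/w1.png",im[:,:,::-1])
for d in nets.cut_out("stub_mid","wrist")[:3]:
    print(d["conf"],d["box"]); r,c=np.nonzero(d["region"])
    pts=np.array([wpx2w(T,a,b,0.024)[:2] for a,b in zip(r,c)])
    mu=pts.mean(0); w,v=np.linalg.eigh(np.cov((pts-mu).T)); ax=v[:,1]; ax*=np.sign(ax[0])
    t=(pts-mu)@ax; u=(pts-mu)@[-ax[1],ax[0]];print("mean",mu,"yaw",np.arctan2(ax[1],ax[0]),"ext",t.min(),t.max(),u.min(),u.max(), "mid from butt",mu+ax*(t.min()+.06))
for d in nets.landmark_of("stub_mid","wrist")[:3]: print(d["conf"],d["location"],wpx2w(T,*d["location"],.014))
E
```

```text
2.3 [ 0.5638 -0.3388  0.2597] [-1.5707 -0.0003 -2.9557]
0.9 [261.1, 103.2, 286.0, 224.5]
mean [ 0.5792 -0.3354] yaw 0.19659099589061826 ext -0.07623464505405841 0.0851076933453791 -0.012074003034152453 0.013661149448125166 mid from butt [ 0.5632 -0.3386]
0.7 [0.0, 68.2, 28.9, 232.4]Traceback (most recent call last):
  File "<stdin>", line 7, in <module>
  File "h.py", line 25, in wpx2w
    p=vision.camera_params("wrist"); d=T[:3,:3]@np.array([(c-p["cx"])/p["fx"],(r-p["cy"])/p["fy"],1]); o=T[:3,3]
ValueError: time passes only in moves, steps and waits
```

View pics/w1.png

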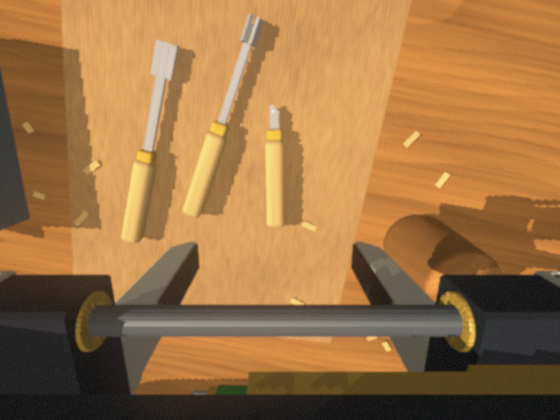

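The wrist view shows the stub at (rows 105–225, col 274) with its broken blade upward in the picture. Its mid is at about (0.563, -0.339), which agrees with the mean of the other two cameras. The gouge on its left is clear of half-open fingers.

```bash
python3 - <<'E'
from h import *
np.set_printoptions(precision=4,suppress=True)
a=.194; m=np.array([.5632,-.3386]); g=m+.008*np.array([np.cos(a),np.sin(a)])
print(g,rel((*g,.013),Rj([np.sin(a),-np.cos(a),0])))
E
```

```text
[ 0.571  -0.3371] [-0.    -0.008  0.    -0.716 24.677 -0.031]
```

{"name": "move_arm", "arguments": {"commands": [[0,-0.008,0,-0.7,4,0,90],[0,-0.008,0,-0.7,9,0,90],[0,-0.008,0,-0.7,14,0,90],[0,-0.008,0,-0.7,18,0,90],[0,-0.008,0,-0.7,21,0,90],[0,-0.008,0,-0.7,23,0,90],[0,-0.008,0,-0.7,24,0,90],[0,-0.008,0,-0.7,24.6,0,90],[0,-0.008,0,-0.7,24.6,0,90],[0,-0.008,0,-0.7,24.6,0,255],[0,-0.008,0,-0.7,24.6,0,255],[0,-0.008,0,-0.7,24.6,0,255],[0,-0.008,0,-0.7,24.6,0,255],[0,-0.008,0,-0.7,24.6,0,255],[0,-0.008,0,-0.7,24.6,0,255],[0,-0.008,0,-0.7,24.6,0,255]]}}

```text
time: 4.0
ee_pos: [0.572, -0.3365, 0.014]
eef_rot: [-1.57, 0.0, -2.946]
force: [0.4, 0.6, 3.0]
finger_gap: 0.28
```

Gripped: the gap is 26 mm, the width of the handle. Next I lift it, carry it over and look at the bin.

```bash
python3 - <<'E'
from h import *
np.set_printoptions(precision=4,suppress=True)
b=np.array([.544,.1125]); yw=1.709; ex=np.array([np.cos(yw),np.sin(yw)]); ey=np.array([-ex[1],ex[0]])
t=b-.01*ex+.012*ey
print(t,rel((*t,.26),Rj([-ex[0],-ex[1],0])))
E
```

```text
[0.5335 0.1009] [ -0.      0.058  -0.     -4.74  -24.612 -43.65 ]
```

{"name": "move_arm", "arguments": {"commands": [[0,0,0,0,-3,0,255],[0,0,0,0,-8,0,255],[0,0,0,0,-13,0,255],[0,0,0,0,-18,-1,255],[0,0.02,0,-0.5,-22,-5,255],[0,0.03,0,-1,-24.6,-9,255],[0,0.06,0,-1.5,-24.6,-14,255],[0,0.06,0,-2,-24.6,-19,255],[0,0.06,0,-2.5,-24.6,-24,255],[0,0.06,0,-3,-24.6,-29,255],[0,0.06,0,-3.5,-24.6,-33.5,255],[0,0.06,0,-4,-24.6,-37.5,255],[0,0.06,0,-4.7,-24.6,-41,255],[0,0.06,0,-4.7,-24.6,-43,255],[0,0.06,0,-4.7,-24.6,-43.6,255],[0,0.06,0,-4.7,-24.6,-43.6,255],[0,0.06,0,-4.7,-24.6,-43.6,255]]}}

```text
time: 5.7
ee_pos: [0.5332, 0.0994, 0.2595]
eef_rot: [-1.57, -0.0, -3.006]
force: [-1.0, 0.2, -1.2]
finger_gap: 0.278
```

```bash
python3 - <<'E'
from h import *
np.set_printoptions(precision=4,suppress=True)
T=wcam(); np.save("T2.npy",T); im=vision.snapshot("wrist").copy()
s=robot.observe(); print(s["ee_pos"],s["finger_gap"],s["time"])
cv2.imwrite("pics/w2.png",im[:,:,::-1])
E
```

```text
[0.5333 0.0992 0.2595] 0.2750507743550399 5.75
```

View pics/w2.png

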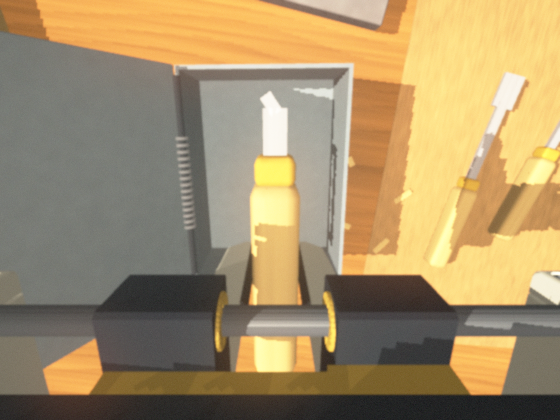

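The picture shows the stub in the jaws above the bin, with the bin's far rim corners at about (row 66, cols 177 and 353).

```bash
python3 - <<'E'
from h import *
np.set_printoptions(precision=4,suppress=True)
T=np.load("T2.npy")
A=wpx2w(T,65,353,.09);B=wpx2w(T,67,177,.09);C=wpx2w(T,272,343,.09)
print(A,B,C,np.linalg.norm(A-B)); 
yw=1.709; print("yaw",np.arctan2(*(B-A)[1::-1]), "yaw from front wall",np.arctan2(*(A-C)[1::-1])+np.pi/2)
ex=np.array([np.cos(yw),np.sin(yw)]); ey=np.array([-ex[1],ex[0]])
print("centre from A",A[:2]+.09*ex+.12*ey)
E
```

```text
[0.6767 0.0391 0.09  ] [0.6509 0.2142 0.09  ] [0.4489 0.0034 0.09  ] 0.1769817175439544
yaw 1.7170821535793235 yaw from front wall 1.7263177794125657
centre from A [0.5454 0.1117]
```

The bin centre is confirmed at (0.545, 0.112), yaw about 1.71. Now down, release and up.

{"name": "move_arm", "arguments": {"commands": [[0,0,0,0,4,0,255],[0,0,0,0,9,0,255],[0,0,0,0,13,0,255],[0,0,0,0,17,0,255],[0,0,0,0,19.5,0,255],[0,0,0,0,21,0,255],[0,0,0,0,21.9,0,255],[0,0,0,0,21.9,0,255],[0,0,0,0,21.9,0,255],[0,0,0,0,21.9,0,130],[0,0,0,0,21.9,0,130],[0,0,0,0,21.9,0,130],[0,0,0,0,21.9,0,130],[0,0,0,0,21.9,0,130],[0,0,0,0,21.9,0,130],[0,0,0,0,18,0,130],[0,0,0,0,13,0,130],[0,0,0,0,8,0,130],[0,0,0,0,3,0,130],[0,0,0,0,0,0,130]]}}

```text
time: 7.75
ee_pos: [0.5343, 0.1006, 0.2647]
eef_rot: [-1.571, 0.006, -3.006]
force: [0.7, 0.4, 0.2]
finger_gap: 0.489
```

```bash
python3 - <<'E'
from h import *
np.set_printoptions(precision=4,suppress=True)
T=wcam(); im=vision.snapshot("wrist").copy()
cv2.imwrite("pics/w3.png",im[:,:,::-1]); s=robot.observe(); print(s["ee_pos"],s["force"],s["moment"])
for d in nets.landmark_of("stub_mid","wrist")[:3]: print(d["conf"],d["location"])
b=np.array([.545,.112]); yw=1.712; ex=np.array([np.cos(yw),np.sin(yw)])
q=2.12; bar=b+ex*(.09-.24*np.cos(q)); z=.092+.24*np.sin(q); print(bar,z)
for zz in (.1,.011): print(rel((*bar,z-.011+zz),Rj([-ex[0],-ex[1],0])))
E
```

```text
[0.536  0.1007 0.2693] [ 0.2827 -0.6744  4.1128] [ 0.0564 -0.0682 -0.0182]
0.86 [194.9, 274.6]
[0.5147 0.3251] 0.29670571557269027
[ -0.     -0.005  -0.01   -1.063 -11.945 -22.517]
[ -0.     -0.005  -0.01   -0.972  -3.045 -22.521]
```

View pics/w3.png

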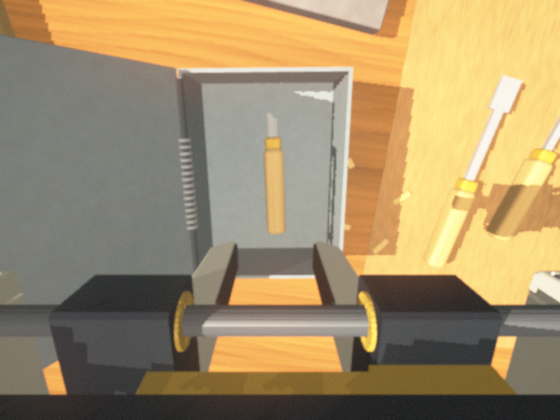

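The stub lies flat on the bin floor (rows 113–233, col 275), clear of all the walls. Next I rise and go above the bar.

{"name": "move_arm", "arguments": {"commands": [[0,0,-0.01,0,-4,0,100],[0,0,-0.01,0,-9,-1,60],[0,0,-0.01,-0.5,-12.5,-4,60],[0,0,-0.01,-1,-12.5,-8.5,60],[0,0,-0.01,-1,-12.5,-13,60],[0,0,-0.01,-1,-12.5,-17,60],[0,0,-0.01,-1,-12.5,-20,60],[0,0,-0.01,-1,-12.5,-22,60],[0,0,-0.01,-1,-12.5,-22.5,60],[0,0,-0.01,-1,-12.5,-22.5,60],[0,0,-0.01,-1,-12.5,-22.5,60],[0,0,-0.01,-1,-12.5,-22.5,60]]}}

```text
time: 9.05
ee_pos: [0.513, 0.3235, 0.3846]
eef_rot: [-1.571, -0.01, -3.007]
force: [-0.4, 0.5, -0.2]
finger_gap: 0.767
```

```bash
python3 - <<'E'
from h import *
np.set_printoptions(precision=4,suppress=True)
T=wcam(); np.save("T4.npy",T); im=vision.snapshot("wrist").copy()
cv2.imwrite("pics/w4.png",im[:,:,::-1]); s=robot.observe(); print(s["ee_pos"],s["eef_rot"],s["force"])
for d in nets.landmark_of("bar","wrist")[:3]: print(d["conf"],d["location"])
E
python3 - <<'E'
from h import *
T=np.load("T4.npy")
ex=np.array([np.cos(1.712),np.sin(1.712)])
b=np.array([.545,.112])+ex*(.09-.24*np.cos(2.12))
P=np.array([[*b,.2967,1],[*(b+.06*np.array([-ex[1],ex[0]])),.2967,1],[*(b-.06*np.array([-ex[1],ex[0]])),.2967,1]])
q=P@np.linalg.inv(T).T; p=vision.camera_params("wrist"); print(q[:,0]/q[:,2]*p["fx"]+p["cx"],q[:,1]/q[:,2]*p["fy"]+p["cy"])
E
```

```text
[0.5129 0.3236 0.3847] [-1.5707 -0.0098 -3.0073] [ 0.8222 -0.199   0.1499]
0.87 [211.9, 275.4]
[272.56583771 273.11928228 271.93322686] [213.63702402 275.73005165 142.66203431]
```

View pics/w4.png

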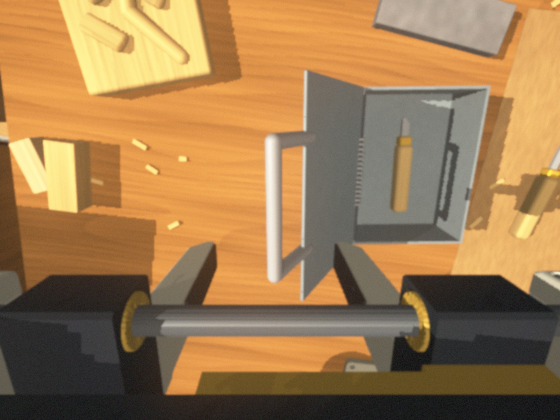

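The wrist view shows the bar at col ~274 (rows 137–280), midway between the fingers. Reprojecting the model gives 272.6, so they agree to ~1.5 mm. I go straight down and grip.

{"name": "move_arm", "arguments": {"commands": [[0,0,0.01,0,3,0,60],[0,0,0.01,0,6,0,60],[0,0,0.01,0,8,0,60],[0,0,0.01,0,9.3,0,60],[0,0,0.01,0,9.9,0,60],[0,0,0.01,0,9.9,0,60],[0,0,0.01,0,9.9,0,60],[0,0,0.01,0,9.9,0,255],[0,0,0.01,0,9.9,0,255],[0,0,0.01,0,9.9,0,255],[0,0,0.01,0,9.9,0,255],[0,0,0.01,0,9.9,0,255],[0,0,0.01,0,9.9,0,255],[0,0,0.01,0,9.9,0,255],[0,0,0.01,0,9.9,0,255],[0,0,0.01,0,9.9,0,255],[0,0,0.01,0,9.9,0,255]]}}

```text
time: 10.85
ee_pos: [0.5116, 0.3244, 0.2855]
eef_rot: [-1.57, -0.0, -3.006]
force: [0.8, -1.6, -0.1]
finger_gap: 0.144
```

```bash
python3 - <<'E'
from h import *
np.set_printoptions(precision=4,suppress=True)
s=robot.observe(); print(s["time"],s["ee_pos"],s["eef_rot"],s["force"],s["moment"],s["finger_gap"]*93)
p=s["ee_pos"]+[0,0,.011]; R0=toolR(s)
ex=np.array([np.cos(1.712),np.sin(1.712)]); h=np.array([*(np.array([.545,.112])+.09*ex),.092])
d=p-h; r=np.hypot(d[:2]@ex,d[2]); print("bar-hinge x,z",d[:2]@ex,d[2],"r",r,"q",np.arctan2(d[2],-(d[:2]@ex)))
# arc rows: pure model shifts from q0=2.12
q0=2.12
def sh(q): 
    w=np.array([*(ex*(-.24)*(np.cos(q)-np.cos(q0))),.24*(np.sin(q)-np.sin(q0))]); return R0.T@w*100
for q in np.r_[np.arange(2.12,0,-.04),0]: print(round(q,2),np.round(sh(q),2))
E
```

```text
10.85 [0.5116 0.3244 0.2855] [-1.5705 -0.0002 -3.0059] [ 0.8144 -1.6263 -0.1046] [-0.1797 -0.0002 -0.0261] 13.425692561178515
bar-hinge x,z 0.12500448580121482 0.2045494732345264 r 0.2397219399031894 q 2.119352954730218
2.12 [0. 0. 0.]
2.08 [-0.   -0.48  0.83]
2.04 [-0.01 -0.94  1.68]
2.0 [-0.01 -1.35  2.54]
1.96 [-0.02 -1.73  3.42]
1.92 [-0.02 -2.08  4.32]
1.88 [-0.03 -2.39  5.23]
1.84 [-0.03 -2.66  6.15]
1.8 [-0.04 -2.9   7.08]
1.76 [-0.04 -3.1   8.02]
1.72 [-0.05 -3.26  8.96]
1.68 [-0.05 -3.38  9.91]
1.64 [-0.06 -3.47 10.87]
1.6 [-0.06 -3.52 11.83]
1.56 [-0.07 -3.52 12.79]
1.52 [-0.07 -3.49 13.75]
1.48 [-0.08 -3.43 14.71]
1.44 [-0.08 -3.32 15.66]
1.4 [-0.09 -3.18 16.61]
1.36 [-0.1  -2.99 17.55]
1.32 [-0.1  -2.77 18.48]
1.28 [-0.11 -2.52 19.41]
1.24 [-0.11 -2.22 20.32]
1.2 [-0.12 -1.89 21.23]
1.16 [-0.12 -1.53 22.11]
1.12 [-0.13 -1.12 22.98]
1.08 [-0.13 -0.69 23.84]
1.04 [-0.13 -0.22 24.68]
1.0 [-0.14  0.28 25.49]
0.96 [-0.14  0.82 26.29]
0.92 [-0.15  1.38 27.07]
0.88 [-0.15  1.98 27.82]
0.84 [-0.16  2.61 28.55]
0.8 [-0.16  3.26 29.25]
0.76 [-0.16  3.95 29.92]
0.72 [-0.17  4.65 30.57]
0.68 [-0.17  5.39 31.19]
0.64 [-0.17  6.15 31.78]
0.6 [-0.18  6.93 32.33]
0.56 [-0.18  7.73 32.86]
0.52 [-0.18  8.56 33.35]
0.48 [-0.19  9.4  33.81]
0.44 [-0.19 10.26 34.24]
0.4 [-0.19 11.13 34.63]
0.36 [-0.19 12.03 34.99]
0.32 [-0.2  12.93 35.31]
0.28 [-0.2  13.85 35.59]
0.24 [-0.2  14.78 35.84]
0.2 [-0.2  15.71 36.04]
0.16 [-0.2  16.66 36.22]
0.12 [-0.2  17.61 36.35]
0.08 [-0.2  18.56 36.45]
0.04 [-0.2  19.52 36.5 ]
0.0 [-0.2  20.48 36.52]
```

Gripped: the gap is 13.4 mm and the bar–hinge radius is 239.7 mm, against a nominal 240. I start the arc slowly.

{"name": "move_arm", "arguments": {"commands": [[0,0,0,0,-0.24,0.4,255],[0,0,0,0,-0.48,0.83,255],[0,0,0,0,-0.94,1.68,255],[0,0,0,0,-1.35,2.54,255],[0,0,0,0,-1.73,3.42,255],[0,0,0,0,-2.08,4.32,255],[0,0,0,0,-2.39,5.23,255],[0,0,0,0,-2.66,6.15,255],[0,0,0,0,-2.9,7.08,255],[0,0,0,0,-3.1,8.02,255],[0,0,0,0,-3.26,8.96,255],[0,0,0,0,-3.38,9.91,255],[0,0,0,0,-3.47,10.87,255],[0,0,0,0,-3.5,11.4,255],[0,0,0,0,-3.52,11.83,255]]}}

```text
time: 12.35
ee_pos: [0.5277, 0.2066, 0.3207]
eef_rot: [-1.571, -0.0, -3.006]
force: [4.8, 0.6, 1.2]
finger_gap: 0.141
```

```bash
cat > st.py <<'E'
from h import *
np.set_printoptions(precision=4,suppress=True)
s=robot.observe(); print(s["time"],s["ee_pos"],s["eef_rot"],s["force"],s["moment"],s["finger_gap"]*93)
p=s["ee_pos"]+[0,0,.011]
ex=np.array([np.cos(1.712),np.sin(1.712)]); h=np.array([*(np.array([.545,.112])+.09*ex),.092])
d=p-h; r=np.hypot(d[:2]@ex,d[2]); print("r",r,"q",np.arctan2(d[2],-(d[:2]@ex)))
E
python3 st.py
```

```text
12.35 [0.5277 0.2066 0.3207] [-1.5706 -0.0002 -3.0064] [4.7642 0.5827 1.1815] [ 0.4832 -0.7261  0.0001] 13.14748528223016
r 0.2397914289842979 q 1.5962626249443688
```

{"name": "move_arm", "arguments": {"commands": [[0,0,0,0,0,0.5,255],[0,0,0,-0.02,0.01,1.4,255],[0,0,0,-0.05,0.06,2.4,255],[0,0,0,-0.08,0.15,3.4,255],[0,0,0,-0.1,0.28,4.35,255],[0,0,0,-0.12,0.44,5.25,255],[0,0,0,-0.14,0.64,6.2,255],[0,0,0,-0.15,0.87,7.1,255],[0,0,0,-0.16,1.15,8.05,255],[0,0,0,-0.17,1.47,8.95,255],[0,0,0,-0.18,1.81,9.85,255],[0,0,0,-0.19,2.19,10.72,255],[0,0,0,-0.2,2.62,11.6,255],[0,0,0,-0.2,3.07,12.44,255],[0,0,0,-0.2,3.56,13.28,255],[0,0,0,-0.2,4.07,14.07,255],[0,0,0,-0.2,4.48,14.66,255],[0,0,0,-0.2,4.76,15.05,255],[0,0,0,-0.2,4.9,15.24,255]]}}

```text
time: 14.25
ee_pos: [0.5498, 0.056, 0.271]
eef_rot: [-1.571, -0.002, -3.006]
force: [-4.5, -1.5, -1.8]
finger_gap: 0.142
```

```bash
python3 st.py; python3 - <<'E'
from h import *
im=vision.snapshot("scene"); cv2.imwrite("pics/s5.png",im[:,:,::-1])
E
```

```text
14.25 [0.5498 0.056  0.271 ] [-1.5708 -0.0016 -3.0063] [-4.4809 -1.4899 -1.7936] [0.0152 0.848  0.0834] 13.216205485946231
r 0.23966555112200694 q 0.9152472803752927
```

View pics/s5.png

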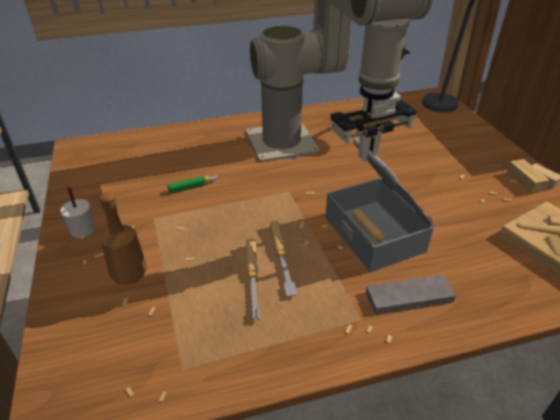

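The flap is being carried evenly (r = 239.7 mm, q ≈ 0.92), and the stub can be seen in the bin. I continue.

{"name": "move_arm", "arguments": {"commands": [[0,0,0,0.03,0.3,0.38,255],[0,0,0,0.06,0.9,1.1,255],[0,0,0,0.08,1.55,1.83,255],[0,0,0,0.1,2.22,2.52,255],[0,0,0,0.1,2.92,3.18,255],[0,0,0,0.1,3.64,3.81,255],[0,0,0,0.1,4.39,4.42,255],[0,0,0,0.1,5.16,4.99,255],[0,0,0,0.1,5.95,5.53,255],[0,0,0,0.1,6.76,6.04,255],[0,0,0,0.1,7.6,6.51,255],[0,0,0,0.1,8.45,6.96,255],[0,0,0,0.1,9.31,7.37,255],[0,0,0,0.1,10.2,7.74,255],[0,0,0,0.1,11.1,8.08,255],[0,0,0,0.1,12.01,8.38,255],[0,0,0,0.1,12.93,8.65,255],[0,0,0,0.1,13.6,8.82,255],[0,0,0,0.1,14.1,8.92,255],[0,0,0,0.1,14.33,8.97,255]]}}

```text
time: 16.3
ee_pos: [0.5612, -0.0327, 0.1276]
eef_rot: [-1.571, -0.001, -3.006]
force: [2.3, -4.4, -3.4]
finger_gap: 0.141
```

```bash
python3 st.py
```

```text
16.3 [ 0.5612 -0.0327  0.1276] [-1.5706 -0.0005 -3.0059] [ 2.3031 -4.3638 -3.3898] [-0.4136 -0.3159  0.1543] 13.094755832875453
r 0.24011235027054045 q 0.19545468560846765
```

{"name": "move_arm", "arguments": {"commands": [[0,0,0,0,0.3,0.05,255],[0,0,0,0,0.8,0.13,255],[0,0,0,0,1.3,0.2,255],[0,0,0,0,1.8,0.27,255],[0,0,0,0,2.3,0.32,255],[0,0,0,0,2.8,0.38,255],[0,0,0,0,3.2,0.41,255],[0,0,0,0,3.6,0.43,255],[0,0,0,0,3.9,0.45,255],[0,0,0,0,4.2,0.46,255],[0,0,0,0,4.4,0.47,255],[0,0,0,0,4.55,0.48,255],[0,0,0,0,4.65,0.48,255],[0,0,0,0,4.7,0.48,255],[0,0,0,0,4.75,0.48,255],[0,0,0,0,4.75,0.48,255]]}}

```text
time: 17.9
ee_pos: [0.562, -0.0377, 0.0806]
eef_rot: [-1.57, -0.0, -3.006]
force: [2.5, -6.1, -4.5]
finger_gap: 0.141
```

```bash
python3 st.py
```

```text
17.9 [ 0.562  -0.0377  0.0806] [-1.57   -0.0002 -3.0059] [ 2.4764 -6.0663 -4.5438] [-0.689  -0.2999  0.0836] 13.1055839420002
r 0.240586145528539 q -0.0014712005938226815
```

The fingers still bear the spring's 4.5 N, so the flap may be just short of its seat. I ease it down a little more.

{"name": "move_arm", "arguments": {"commands": [[0,0,0,0,0.05,0.03,255],[0,0,0,0,0.1,0.05,255],[0,0,0,0,0.15,0.05,255],[0,0,0,0,0.2,0.05,255],[0,0,0,0,0.2,0.05,255],[0,0,0,0,0.2,0.05,255]]}}

```text
time: 18.5
ee_pos: [0.5619, -0.0377, 0.0788]
eef_rot: [-1.571, -0.0, -3.006]
force: [1.5, -4.6, -4.5]
finger_gap: 0.142
```

```bash
python3 st.py
```

```text
18.5 [ 0.5619 -0.0377  0.0788] [-1.5707 -0.0003 -3.0058] [ 1.5353 -4.6115 -4.509 ] [-0.5351 -0.3365  0.071 ] 13.17574825650597
r 0.2406138571500055 q -0.009222265029494164
```

{"name": "move_arm", "arguments": {"commands": [[0,0,0,0,0.1,0.02,255],[0,0,0,0,0.2,0.02,255],[0,0,0,0,0.3,0.02,255],[0,0,0,0,0.3,0.02,255]]}}

```text
time: 18.9
ee_pos: [0.562, -0.0377, 0.0762]
eef_rot: [-1.571, -0.0, -3.006]
force: [-1.0, -2.9, 1.9]
finger_gap: 0.142
```

```bash
python3 st.py; python3 - <<'E'
from h import *
im=vision.snapshot("scene"); cv2.imwrite("pics/s6.png",cv2.resize(im[120:290,290:460,::-1],None,fx=3.5,fy=3.5,interpolation=cv2.INTER_CUBIC))
E
```

```text
18.9 [ 0.562  -0.0377  0.0762] [-1.571  -0.0002 -3.0057] [-1.0023 -2.8603  1.9335] [-0.1846  0.301   0.0439] 13.241829869699533
r 0.24066505889878517 q -0.019834235487070542
```

View pics/s6.png

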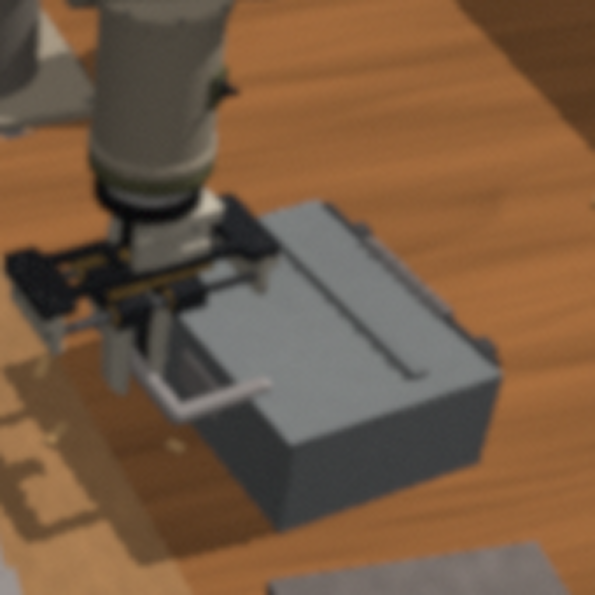

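The force turned to +1.9 N (seated on the rim) and the picture shows the flap flat on the bin. I let go and go up.

{"name": "move_arm", "arguments": {"commands": [[0,0,0,0,0,0,200],[0,0,0,0,0,0,160],[0,0,0,0,0,0,160],[0,0,0,0,0,0,160],[0,0,0,0,0,0,160],[0,0,0,0,-2,0,160],[0,0,0,0,-5,0,160],[0,0,0,0,-9,0,160],[0,0,0,0,-13,0,160],[0,0,0,0,-17,0,160],[0,0,0,0,-18,0,160],[0,0,0,0,-18,0,160],[0,0,0,0,-18,0,160]]}}

```text
time: 20.25
ee_pos: [0.5615, -0.0377, 0.2545]
eef_rot: [-1.571, -0.002, -3.006]
force: [-0.7, -0.7, -0.4]
finger_gap: 0.371
```

```bash
python3 st.py; python3 - <<'E'
from h import *
im=vision.snapshot("scene"); cv2.imwrite("pics/s7.png",im[:,:,::-1])
E
```

```text
20.25 [ 0.5615 -0.0377  0.2545] [-1.5714 -0.0017 -3.0058] [-0.7497 -0.6565 -0.3883] [0.0148 0.0046 0.0085] 34.478859269380514
r 0.2965961180643017 q 0.6248470137904409
```

View pics/s7.png

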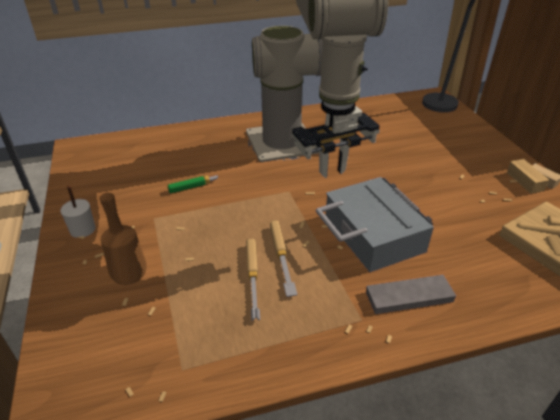

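The flap is flat on the bin with its bar at (215, 340), the gripper is clear above it, and the other tools, mallet and stone are where they were. I hand the job in.

```bash
python3 -c "
from cell import job
print(job.close_job())"
```

```text
the job is handed in; nothing more can be done
None
```

The snapped tool is in the scrap bin with the flap shut over it, and I handed the job in at about 20 s of the 72 s allowed. No verdict was reported.

- **Stub:** I gripped the stub (26 mm gap, matching its handle) and let it go inside the bin with the flap still fully open. The wrist picture showed it lying flat on the floor, clear of the walls.
- **Flap:** I held the bar all the way round at about 0.4 rad/s, and the bar kept to within 1 mm of the expected 240 mm from the hinge. At the nominal shut height the fingers still carried the spring's 4.5 N. I eased it down about 4 mm more until the force reversed to +1.9 N, meaning it was seated, and only then let go.
- **Last checks:** In the last scene picture the flap is flat, the gripper is clear with no contact force, and the chisel, gouge, mallet and stone look unmoved. I had no direct reading of the flap angle.
- **Disagreement:** The scene and top cameras differed by about 10–18 mm on the stub and about 11 mm on the bin. Wrist-camera fixes settled both and agreed with the average of the two.

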